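# Balance the crack detector with the tuning tool

### The arm

A 6-joint arm with a two-finger parallel gripper is mounted at the origin on the work surface. World frame = base frame: x ahead of the robot, y to its left, z up, the work surface at z = 0. Lengths are in mm, angles in rad, forces in N, time in s.
With the tool pointing down it reaches from about 275 to 750 mm from the base axis. Payload 10.2 kg.
Tool frame: the origin (TCP) lies at the very end of the fingers, on their centre line; the grasp point (between the pads) lies 19 mm behind it; z points along the fingers, y is the line along which they close (so a half turn about z gives the same grasp; the last joint's range is limited). The gripper opens to 85 mm and grips with 20 to 120 N. Pads are 22 mm wide; open, the fingers measure 114 mm over their backs; the gripper's body (76 mm by 85 mm) begins 54 mm behind the grasp point. The pads swing forward as they close: fully open they stand 13 mm farther back than shut.
Start: joints at [1.056, 0.313, 1.498, -0, 1.331, -0.223], TCP at [151.043, 502.809, 231.294] pointing down, gripper open.
Joint ranges: [-2.94, 2.94], [-0.97, 2.17], [0.19, 2.56], [-1.23, 4.37], [0.02, 3.11], [-2.88, 2.88]. Speed limits (rad/s): [2.39, 2.39, 3.01, 3.14, 3.14, 3.14].

### API

Orientations are given as a unit quaternion [w, x, y, z].
In Python, from rig import ctrl gives the robot as it stands.
- The arm moves only by the shell command python3 -m inch 'ROWS' [OPENING] [FORCE]. ROWS is text: rows parted by semicolons, each of 6 numbers parted by spaces: the shift along the tool's x, y, z in mm, then the turn, a rotation vector about the tool's x, y, z in units of 6 degrees (1.0 is 6 degrees). A call has exactly 10 rows; each row shifts and turns the commanded pose from where the row before left it, along the tool's axes as they then stand; what a row does not reach is not made up. A row lasts 1/12 s, in which the tool goes at most 41.7 mm and 7.16 degrees, less where a joint would pass 70% of its speed; a pose out of reach is approached as far as the arm can. A call with a gripper value outside its range is refused whole. OPENING is the opening, from 0 (shut) to 1 (fully open), set as the call begins (- or left out, the last holds). The fingers move at their own pace and stop on an object; FORCE is the grip in N (left out, the last holds). Time passes only in rows, so rows that do not move let the fingers close, or fill a call up. It gives the time, the measured TCP pose, the force, the opening and the grip force at its end, in the units of the state.
- ctrl.sense(): the state, without advancing time (a new reading comes with each control period).
- ctrl.capture(name): name is "side" or "top"; returns a dict with "image" (400x640x3 uint8, red, green, blue), "intrinsics" (3x3 intrinsics, pixels), "D" ([k1, k2, p1, p2, k3] as OpenCV has them; the pictures are not rectified), "rvec" (rotation vector, rad) and "tvec" (3), from world to camera coordinates, as OpenCV has them. Camera axes: x right, y down, z forward; pixel columns grow to the right and rows downward; lengths in mm; the calibration is good to about 2 mm. A picture is of the moment at which its call begins. There is no depth.
- ctrl.finish_job(): hands the job in; it is judged then, once.
The state is a dict: "time_s": time; "joints": joint angles; "dq": joint speeds; "tau": joint torques, N m; "eef_pos": TCP position; "ee_rot": TCP orientation; "force": force on the tool from outside, world axes, zero at the start; "wrist_torque": the same for the moment, N m; "grip_width": opening from 0.0 (shut) to 1.0 (fully open); "grip_force": force on a finger pad.
Only numpy, scipy, OpenCV 4.12 (cv2) and the standard library are available. Lean on these libraries where they do the work, as an engineer would, in place of code of your own. Each camera call takes 0.05 s, during which the arm holds its last target. There are 200 camera calls.

### The job

Get the crack detector ready for checking the carabiner. First turn its sensitivity knob up two clicks, clockwise; then, with the blade of the grey plastic tuning tool in the slotted balance screw, turn the screw until the meter needle points at the broad index on the scale, and put the tool back standing in the hole of the rack that it came from. Leave everything else where it is.

Things in the scene. Friction and masses are not known exactly. Their poses are not given: they have to be found in the camera images.
- detector: crack detector: flat grey case fixed to the table, 190 mm deep (x) by 310 mm wide (y). Origin: centre of its underside, z up; aluminium panel 75 mm above it. The meter fills the panel's +y half (bezel 126 x 146 mm, 10 mm high); the sensitivity knob stands 45 mm to +x and 85 mm to -y of the centre, the slotted balance screw 45 mm to -x and 85 mm to -y
- selector (a joint): angle of the sensitivity knob (rad), growing clockwise seen from above; 0: nose towards the detector's +x. Four click stops at -0.9, -0.3, 0.3 and 0.9, so 0.6 rad a click; a spring of up to about 0.13 N m pulls it into the nearest. It starts at the first stop (-0.9)
- selector_grip (a point): on the knob's axis, 26 mm over the panel, in the middle of its bar; x points along the bar to its nose, z up. The knob: a black bar 54 mm long, 12 mm wide, from 7.5 to 35.5 mm over the panel, on a round 54 mm skirt, a white line on its nose half
- screw_axis (a point): on the axis of the brass balance screw, at its face, 14 mm over the panel; axes as the detector's (it does not turn with the screw). Screw 24 mm across; slot 6 mm wide, 7 mm deep, right across the face, starting within 0.4 rad of the detector's y axis to either side: its angle is not reported, look or feel for it. A fixed bushing, 25 mm inside, 34 mm outside, rises 5 mm above the face
- needle_tip (a point): on the meter's thin black needle, under the glass, 75 mm from its pivot. The pivot lies 45 mm to -x and 70 mm to +y of the detector's centre. Turning the balance screw 1 rad clockwise (seen from above) swings the needle 0.45 rad clockwise, towards the detector's -y. The screw is stiff (0.09 N m) and stays where it is left. The needle starts 0.2 to 0.8 rad anticlockwise (+y side) of the index
- index_mark (a point): where needle_tip lies when the needle points at the middle of the index, a broad black bar (20 mm long, 9.4 mm wide) outside the needle's end that the inspector has set somewhere on the scale; it turns about the needle's pivot and stays put
- rack: fixed wooden tool rack, 70 mm (x) by 230 mm (y), top 74 mm above its origin (centre of its underside). Three square 25 mm holes through the 12 mm thick top board, in a row along y at -75, 0 and 75 mm; one tool hangs in each
- tuning_tool: grey plastic tuning tool, 130 mm long, 60 g, upright in one of the holes. Origin: middle of the blade's end; z up to the handle, x along the blade's width. Blade 16 wide (x), 3.5 thick (y), tapering above 10 into a round 11 mm shank up to z = 65; round flange 40 across from 65 to 70, which rests on the rack's top; square 22 x 22 handle from 70 to 130, faces square to x and y. In the rack its origin is 9 mm above the table
- handle (a point): on the tuning tool's axis, 105 mm from the blade's end, at a good height to grip the handle
- blade_tip (a point): middle of the end of the tuning tool's blade; axes as the tool's. Down in the screw's slot the blade has about 0.15 rad of play either way
- screwdriver: bystander in the rack: steel screwdriver, round turned wooden handle 29 mm across, 130 mm long, top about 149 mm above the table
- scriber: bystander in the rack: thin steel scriber with a 36 mm collar, 112 mm long, top about 132 mm above the table
- caliper: bystander: steel caliper lying flat, 200 mm long
- descender: bystander: green aluminium figure-eight descender, 140 mm long, lying flat
- rivet_block: bystander: tarnished copper rivet block 60 x 90 x 36 mm
- test_block: bystander: steel reference block 100 x 35 x 18 mm with fine grooves
- grease_tin: bystander: round steel tin, 68 mm across, 60 mm high

How it is judged:
By the outcome, as a careful person would: the job done as asked, in the order asked, and still so for the second after the job is handed in, with the robot touching nothing.
It also fails if it takes over 69 s, if anything falls off the work surface, if the arm or the gripper's body presses on something with over 40 N, if the wrist force passes 120 N, or if a joint passes its speed limit or range.

## Working session

There is one attempt and no reset: what is moved stays moved. The work goes in short steps, Python scripts to look and compute and a shell command to move; the robot and the scene stay as the last step left them, time stands still between calls to the robot, and variables do not carry over. Pictures are saved under pics/ and viewed, at most 10 in all, crops included, and the job is handed in when it is done.

```bash
ls; mkdir -p pics; cat > h.py <<'E'
import numpy as np, cv2
from rig import ctrl
from scipy.spatial.transform import Rotation as R
def cap(n):
    return ctrl.capture(n)
def ray(c,u,v):
    p=cv2.undistortPoints(np.array([[[u,v]]],float),c["intrinsics"],c["D"])[0,0]
    Rm=cv2.Rodrigues(np.array(c["rvec"],float))[0]; t=np.array(c["tvec"],float).ravel()
    return -Rm.T@t, Rm.T@np.array([p[0],p[1],1])
def atz(c,u,v,z):
    o,d=ray(c,u,v); return o+d*(z-o[2])/d[2]
def proj(c,P):
    return cv2.projectPoints(np.array(P,float).reshape(-1,3),np.array(c["rvec"],float),np.array(c["tvec"],float),c["intrinsics"],c["D"])[0].reshape(-1,2)
def load(f):
    return np.load(f,allow_pickle=True).item()
E
python3 - <<'E'
from h import *
for n in("top","side"):
    c=cap(n); c={k:np.array(v) for k,v in c.items()}; np.save(n+"0.npy",c); cv2.imwrite(f"pics/{n}0.png",c["image"][:,:,::-1])
    print(n,c["intrinsics"].tolist(),c["D"],ray(c,320,200))
print(ctrl.sense())
E
```

```text
pics
top [[407.04991834931667, 0.0, 315.38820781823256], [0.0, 407.04991834931667, 197.5723334573654], [0.0, 0.0, 1.0]] [-0.07636431  0.          0.          0.          0.        ] (array([ 381.47195952,   52.11947137, 1470.20472542]), array([ 0.12666206, -0.01920934, -0.99184256]))
side [[402.3295216483855, 0.0, 320.2224518882149], [0.0, 402.3295216483855, 200.23263387601168], [0.0, 0.0, 1.0]] [-0.00769883  0.          0.          0.          0.        ] (array([  39.09232898, 1042.10401348,  898.44703829]), array([ 0.39110808, -0.72300259, -0.56947552]))
{'time_s': 0.1, 'joints': array([ 1.05559073e+00,  3.13373392e-01,  1.49836884e+00,  1.17009676e-05,
        1.33103590e+00, -2.23419195e-01]), 'dq': array([ 0.00037394, -0.00121852, -0.00135706, -0.000618  ,  0.00143476,
       -0.00014292]), 'tau': array([ 3.48057612e-03, -4.12905586e+01, -2.60139316e+01, -1.42164881e-04,
        3.15769779e-03,  7.43195756e-06]), 'eef_pos': array([150.91973177, 502.58786819, 230.79997432]), 'ee_rot': array([-2.19263242e-04,  1.45377550e-01,  9.89376074e-01, -5.50724241e-04]), 'force': array([-0.86220493, -0.06252868,  0.22917713]), 'wrist_torque': array([ 0.04684301, -0.00859869,  0.04207028]), 'grip_force': 0.0, 'grip_width': 1.0022226595188968}
```

View pics/top0.png

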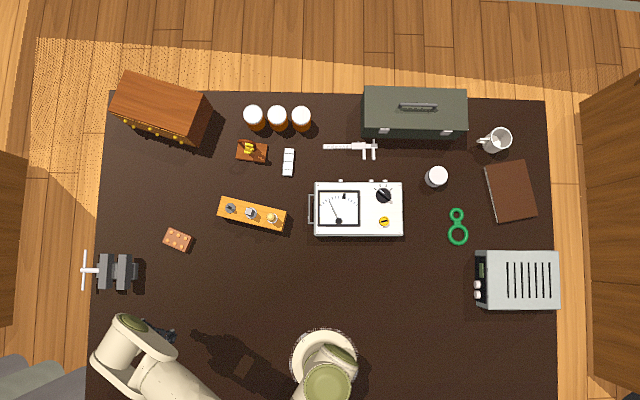

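View pics/side0.png

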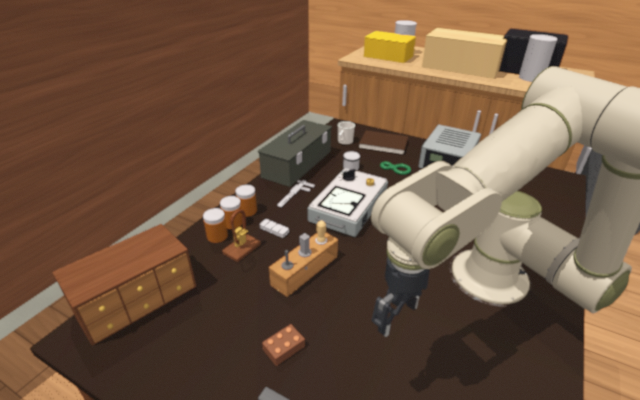

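The top view shows +x up and +y left. The detector is at about (358,209) with its knob at (383,195) and screw at (384,222). The rack is at (253,213), with the grey tool in the middle hole at (250,212). I'll enlarge both.

```bash
python3 - <<'E'
from h import *
c=load("top0.npy"); im=c["image"][:,:,::-1]
a=cv2.resize(im[174:244,305:410],None,fx=7.5,fy=7.5,interpolation=cv2.INTER_CUBIC)
cv2.imwrite("pics/det.png",a)
a=cv2.resize(im[190:240,212:292],None,fx=10,fy=10,interpolation=cv2.INTER_CUBIC)
cv2.imwrite("pics/rack.png",a)
E
```

```text
(no output)
```

View pics/det.png

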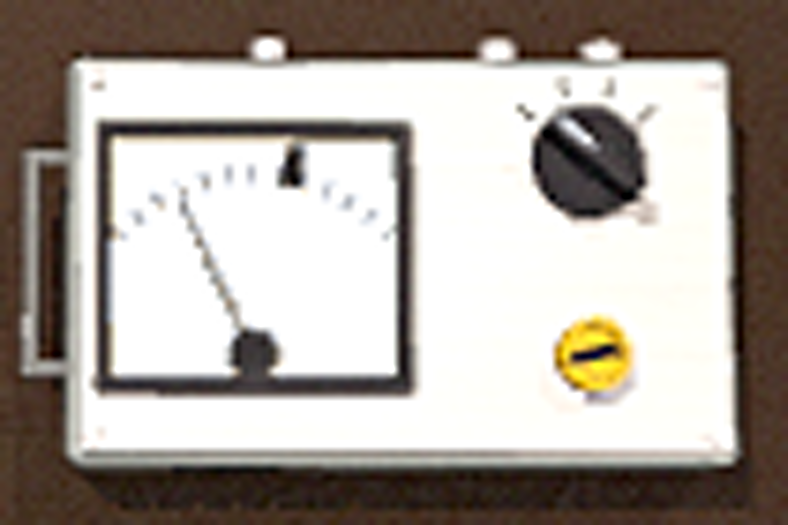

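View pics/rack.png

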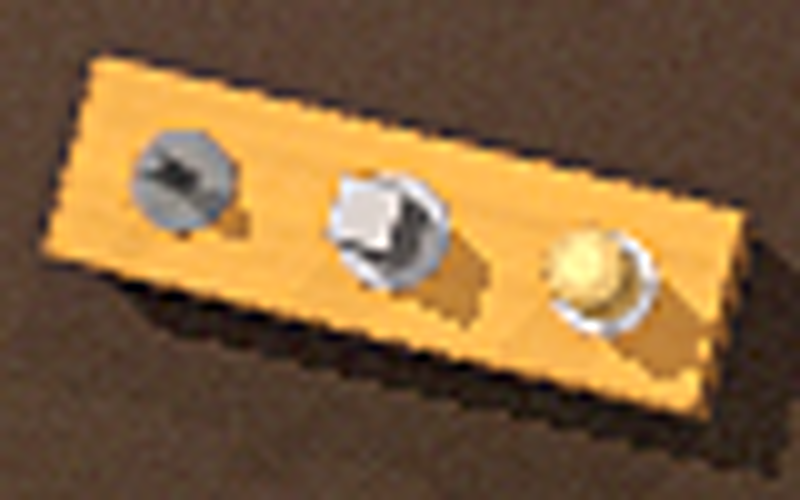

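The detector crop shows the panel corners at about (75,62), (727,62), (737,458) and (72,458). The knob skirt is at (588,162), with its nose up-left at the first stop. The bushing is at (595,353) with its slot running (572,358)–(617,349). The needle runs from pivot (254,353) to (182,195), and the index is at about (292,167).

In the rack crop, the top corners are (93,55), (747,210), (705,415) and (45,252). The grey handle top is at (367,215) and its flange at (390,232).

```bash
cat > m.py <<'E'
from h import *
c=load("top0.npy")
D=lambda x,y,z:atz(c,305+(x+.5)/7.5-.5,174+(y+.5)/7.5-.5,z)
K=lambda x,y,z:atz(c,212+(x+.5)/10-.5,190+(y+.5)/10-.5,z)
np.set_printoptions(precision=1,suppress=True)
def fit(L,W):
    # rigid 2d local->world
    L=np.array(L,float);W=np.array(W)[:,:2];l=L-L.mean(0);w=W-W.mean(0)
    a=np.arctan2((l[:,0]*w[:,1]-l[:,1]*w[:,0]).sum(),(l*w).sum()); r=np.array([[np.cos(a),-np.sin(a)],[np.sin(a),np.cos(a)]])
    t=W.mean(0)-r@L.mean(0); return t,a,(L@r.T+t-W)
if __name__=="__main__":
    L=[(95,155),(95,-155),(-95,-155),(-95,155),(45,-85),(-45,-85),(-45,70)]
    W=[D(75,62,75),D(727,62,75),D(737,455,75),D(72,455,75),D(588,162,83),D(595,353,94),D(254,353,80)]
    t,a,e=fit(L,W);print("det",t,a);print(e)
    t2,a2,e2=fit(L[4:],W[4:]);print("det features",t2,a2,e2)
    L=[(35,115),(35,-115),(-35,-115),(-35,115)]
    W=[K(93,55,74),K(747,210,74),K(705,415,74),K(45,252,74)]
    t,a,e=fit(L,W);print("rack",t,a);print(e)
    print("tool flange",K(390,232,79),"top",K(367,215,139), "screwdr top",K(588,262,149),"scriber",K(184,180,79))
    s1,s2=D(572,358,90),D(617,349,90);print("slot ang from y",np.arctan2(-(s1-s2)[0],(s1-s2)[1]))
    for n,x,y in(("needle",182,195),("index",292,167)):
        v=D(x,y,80)-D(254,353,80);print(n,np.hypot(*v[:2]),np.arctan2(v[1],v[0]))
    for n in[(355,175),(335,228),(392,250),(407,190)]: print(K(*n,139))
E
python3 m.py
```

```text
det [ 535.  -108.1] 0.0187100177936233
[[ 4.2  3.5]
 [ 3.  -2.6]
 [-4.3 -2.7]
 [-4.1  2.4]
 [ 1.4 -0.2]
 [ 0.3 -0.7]
 [-0.5  0.4]]
det features [ 534.8 -107.9] 0.012668980778997028 [[ 0.7 -0.4]
 [-0.4 -0.4]
 [-0.3  0.8]]
rack [510.1 261.3] -0.21126705941608973
[[-1.  -2.9]
 [-0.4  0.9]
 [ 2.   3.3]
 [-0.6 -1.4]]
tool flange [509.7 262.7  79. ] top [509.6 261.4 139. ] screwdr top [494.9 187.1 149. ] scriber [526.1 334.5  79. ]
slot ang from y 0.2159077664010241
needle 79.64270310461337 0.4422502035519895
index 87.62780680158382 -0.18762743845182983
[522.8 265.9 139. ]
[505.1 271.7 139. ]
[498.3 252.7 139. ]
[518.2 248.5 139. ]
```

```bash
cat > d.py <<'E'
import sys
from h import *
x,y,z,th=map(float,sys.argv[1:5]); s=ctrl.sense(); q=s["ee_rot"]; r=R.from_quat([q[1],q[2],q[3],q[0]])
m=r.as_matrix(); cur=np.arctan2(m[1,1],m[0,1])
np.set_printoptions(precision=2,suppress=True)
print("t",s["time_s"],"pos",s["eef_pos"],"th",round(cur,3),"F",s["force"],"T",s["wrist_torque"],"grip",round(s["grip_width"],3),round(s["grip_force"],1),"q6",round(s["joints"][5],2))
d=(np.array([x,y,z])-s["eef_pos"]); 
tgt=np.array([[-np.sin(th),np.cos(th),0],[np.cos(th),np.sin(th),0],[0,0,-1]]).T
rv=R.from_matrix(m.T@tgt).as_rotvec()
print("tool shift",m.T@d,"turn units",np.degrees(rv)/6,"| shift in target axes",tgt.T@d)
E
A='-30.6 -27.1 4 0 0 0'
python3 -m inch '-30.6 -27.1 4 0 0 0;-30.6 -27.1 4 0 0 0;-30.6 -27.1 4 0 0 0;-30.6 -27.1 4 0 0 0;-30.6 -27.1 4 0 0 0;-30.6 -27.1 4 0 0 0;-30.6 -27.1 4 0 0 0;-30.6 -27.1 4 0 0 0;-30.6 -27.1 4 0 0 0;-30.6 -27.1 4 0 0 0' 0.45 40
python3 -m inch '-30.6 -27.1 4 0 0 0;-30.6 -27.1 4 0 0 0;-30.6 -27.1 4 0 0 0;-30.6 -27.1 4 0 0 0;-30.6 -27.1 4 0 0 0;-30.6 -27.1 4 0 0 0;-30.6 -27.1 4 0 0 0;-30.6 -27.1 4 0 0 0;-30.6 -27.1 4 0 0 0;-30.6 -27.1 4 0 0 0'
python3 -m inch '0 0 0 0 0 1.1;0 0 0 0 0 1.1;0 0 0 0 0 1.1;0 0 0 0 0 1.1;0 0 0 0 0 1.1;0 0 0 0 0 1.1;0 0 0 0 0 1.1;0 0 0 0 0 1.1;0 0 0 0 0 1.1;0 0 0 0 0 1.1'
python3 d.py 581 -192.3 130 -0.658
```

```text
time_s: 0.93
eef_pos: [366.6, 153.3, 191.1]
ee_rot: [0.0, 0.145, 0.989, 0.0]
force: [1.6, 0.5, 0.1]
grip_width: 0.449
grip_force: 0.0
time_s: 1.77
eef_pos: [581.8, -194.2, 150.6]
ee_rot: [-0.0, 0.146, 0.989, 0.0]
force: [-0.7, 0.3, 0.7]
grip_width: 0.448
grip_force: 0.0
time_s: 2.6
eef_pos: [581.1, -192.2, 150.9]
ee_rot: [-0.0, 0.663, 0.749, -0.0]
force: [0.3, 0.5, 0.2]
grip_width: 0.453
grip_force: 0.0
t 2.6 pos [ 581.06 -192.22  150.86] th 0.121 F [0.31 0.47 0.19] T [ 0.05 -0.06 -0.03] grip 0.453 0.0 q6 -0.63
tool shift [-0.08 -0.06 20.86] turn units [-0.01 -0.    7.44] | shift in target axes [-0.1  -0.   20.86]
```

```bash

python3 -m inch '0 0 0 0 0 1.1;0 0 0 0 0 1.1;0 0 0 0 0 1.1;0 0 0 0 0 1.1;0 0 0 0 0 1.1;0 0 0 0 0 1.1;0 0 0 0 0 0.84;0 0 8 0 0 0;0 0 10 0 0 0;0 0 10 0 0 0' 
python3 -m inch '0 0 8 0 0 0;0 0 6 0 0 0;0 0 6 0 0 0;0 0 6 0 0 0;0 0 5 0 0 0;0 0 4 0 0 0;0 0 1 0 0 0;0 0 0 0 0 0;0 0 0 0 0 0;0 0 0 0 0 0' >/dev/null
python3 d.py 581 -192.3 87 -0.658
python3 -m inch '0 0 0 0 0 0;0 0 0 0 0 0;0 0 0 0 0 0;0 0 0 0 0 0;0 0 0 0 0 0;0 0 0 0 0 0;0 0 0 0 0 0;0 0 0 0 0 0;0 0 0 0 0 0;0 0 0 0 0 0' 0 40 >/dev/null
python3 d.py 581 -192.3 87 -0.658
```

```text
time_s: 3.43
eef_pos: [581.0, -192.2, 121.8]
ee_rot: [-0.0, 0.896, 0.445, -0.0]
force: [0.7, 0.4, -0.4]
grip_width: 0.451
grip_force: 0.0
t 4.2667 pos [ 581.44 -192.42   87.67] th -0.652 F [-0.38  0.03 -0.51] T [-0.03  0.03  0.01] grip 0.448 0.0 q6 0.14
tool shift [-0.17 -0.42  0.67] turn units [ 0.01 -0.    0.06] | shift in target axes [-0.17 -0.42  0.67]
t 5.1 pos [ 581.97 -192.76   87.74] th -0.652 F [ 5.14 -2.33  0.59] T [-0.32 -0.64 -0.01] grip 0.134 44.1 q6 0.14
tool shift [-0.22 -1.05  0.73] turn units [ 0.02 -0.    0.06] | shift in target axes [-0.22 -1.05  0.74]
```

```bash

python3 -m inch '0 0 0 0 0 0.8;0 0 0 0 0 0.8;0 0 0 0 0 0.8;0 0 0 0 0 0.8;0 0 0 0 0 0.8;0 0 0 0 0 0.8;0 0 0 0 0 0.8;0 0 0 0 0 0.8;0 0 0 0 0 0.8;0 0 0 0 0 0.8' >/dev/null
python3 d.py 581 -192.3 87 -1.858
python3 -m inch '0 0 0 0 0 0.8;0 0 0 0 0 0.8;0 0 0 0 0 0.8;0 0 0 0 0 0.8;0 0 0 0 0 0.26;0 0 0 0 0 0;0 0 0 0 0 0;0 0 0 0 0 0;0 0 0 0 0 0;0 0 0 0 0 0' >/dev/null
python3 d.py 581 -192.3 87 -1.858
```

```text
t 5.9333 pos [ 581.58 -191.96   87.75] th -1.494 F [2.57 1.27 2.45] T [ 0.45 -0.35  0.09] grip 0.133 44.5 q6 0.98
tool shift [-0.6   0.3   0.75] turn units [-0.01 -0.01  3.48] | shift in target axes [-0.46  0.49  0.75]
t 6.7667 pos [ 581.65 -191.59   87.72] th -1.851 F [3.3  5.12 3.82] T [ 0.91 -0.56  0.02] grip 0.132 44.7 q6 1.34
tool shift [-0.43  0.87  0.72] turn units [-0.01 -0.01  0.07] | shift in target axes [-0.42  0.87  0.72]
```

```bash

python3 -m inch '0 0 0 0 0 0;0 0 0 0 0 0;0 0 0 0 0 0;0 0 0 0 0 0;0 0 -8 0 0 0;0 0 -14 0 0 0;0 0 -20 0 0 0;0 0 -20 0 0 0;0 0 -20 0 0 0;0 0 -16 0 0 0' 0.45 >/dev/null
python3 -m inch '-16.2 -34.7 0 0 0 0;-16.2 -34.7 0 0 0 0;-16.2 -34.7 0 0 0 0;-16.2 -34.7 0 0 0 0;-16.2 -34.7 0 0 0 0;-16.2 -34.7 0 0 0 0;-16.2 -34.7 0 0 0 0;-16.2 -34.7 0 0 0 0;-16.2 -34.7 0 0 0 0;-16.2 -34.7 0 0 0 0' 0.65 >/dev/null
python3 -m inch '-16.2 -34.7 0 0 0 0;-16.2 -34.7 0 0 0 0;0 0 0 0 0 -1.1;0 0 0 0 0 -1.1;0 0 0 0 0 -1.1;0 0 0 0 0 -1.1;0 0 0 0 0 -1.1;0 0 0 0 0 -1.1;0 0 0 0 0 -1.1;0 0 0 0 0 -1.1' >/dev/null
python3 -m inch '0 0 0 0 0 -1.1;0 0 0 0 0 -1.1;0 0 0 0 0 -1.1;0 0 0 0 0 -1.1;0 0 0 0 0 -1.1;0 0 0 0 0 -1.1;0 0 0 0 0 -0.3;0 0 0 0 0 0;0 0 0 0 0 0;0 0 0 0 0 0' >/dev/null
python3 d.py 509.6 262 95 -0.22
python3 - <<'E'
from h import *
c=cap("top"); np.save("top1.npy",c); im=c["image"][:,:,::-1]
a=cv2.resize(im[174:244,305:410],None,fx=5,fy=5,interpolation=cv2.INTER_CUBIC)
c=cap("side"); np.save("side1.npy",c); b=cv2.resize(c["image"][200:300,250:350,::-1],None,fx=3,fy=3,interpolation=cv2.INTER_CUBIC)
o=np.zeros((660,525,3),np.uint8); o[:350]=a; o[355:655,:300]=b; cv2.imwrite("pics/k1.png",o)
E
```

```text
t 10.1 pos [510.12 261.62 185.57] th -0.209 F [ 0.25 -0.24 -0.1 ] T [ 0.02 -0.01 -0.01] grip 0.651 0.0 q6 0.48
tool shift [ 0.26 -0.61 90.57] turn units [ 0.  -0.   0.1] | shift in target axes [ 0.26 -0.59 90.57]
```

```bash
python3 -c "
import cv2;a=cv2.imread('pics/k1.png');cv2.imwrite('pics/k1b.png',cv2.resize(a,(477,600)))"
```

```text
(no output)
```

View pics/k1b.png

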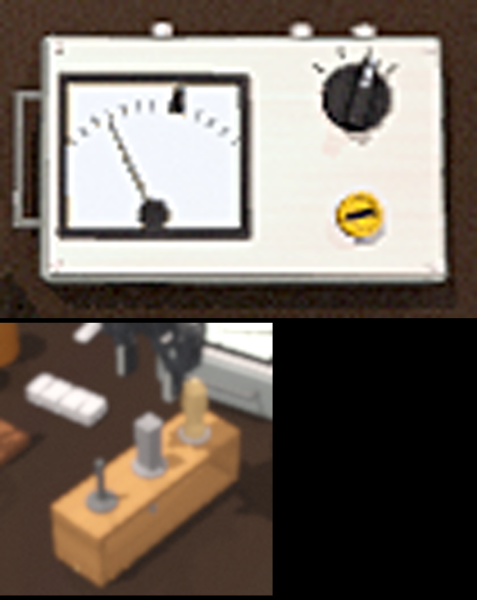

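The knob nose now points just right of +x, at the third stop, and the needle has not moved. The tool stands in the middle hole beneath the open fingers. Next I descend and grip it.

```bash

python3 -m inch '0 0 10 0 0 0;0 -0.5 14 0 0 0.1;0 0 14 0 0 0;0 0 14 0 0 0;0 0 14 0 0 0;0 0 12 0 0 0;0 0 8 0 0 0;0 0 4 0 0 0;0 0 0 0 0 0;0 0 0 0 0 0' >/dev/null
python3 d.py 509.6 262 95 -0.22
python3 -m inch '0 0 0 0 0 0;0 0 0 0 0 0;0 0 0 0 0 0;0 0 0 0 0 0;0 0 0 0 0 0;0 0 0 0 0 0;0 0 0 0 0 0;0 0 0 0 0 0;0 0 0 0 0 0;0 0 0 0 0 0' 0 40 >/dev/null
python3 d.py 509.6 262 95 -0.22
python3 -m inch '0 0 -5 0 0 0;0 0 -10 0 0 0;0 0 -15 0 0 0;0 0 -15 0 0 0;0 0 -15 0 0 0;0 0 -15 0 0 0;0 0 -15 0 0 0;0 0 -15 0 0 0;0 0 -10 0 0 0;0 0 0 0 0 0' >/dev/null
python3 d.py 509.6 262 210 -0.22
python3 - <<'E'
from h import *
c=cap("side"); np.save("side2.npy",c); 
p=proj(c,[510,262,128])[0];print(p, proj(c,[510,262,190]), proj(c,[510,270,128]),proj(c,[518,262,128]))
u,v=map(int,p); b=cv2.resize(c["image"][v-45:v+30,u-40:u+40,::-1],None,fx=7.5,fy=7.5,interpolation=cv2.INTER_CUBIC)
cv2.imwrite("pics/s2.png",b)
E
```

```text
t 11.0333 pos [509.79 261.83  95.56] th -0.219 F [-0.07  0.86  0.14] T [ 0.04 -0.05  0.09] grip 0.653 0.0 q6 0.49
tool shift [ 0.13 -0.22  0.56] turn units [ 0.   -0.    0.01] | shift in target axes [ 0.13 -0.22  0.56]
t 11.8667 pos [509.91 261.89  95.88] th -0.218 F [-0.35  0.67  5.59] T [-0.    0.14  0.07] grip 0.251 39.7 q6 0.49
tool shift [ 0.04 -0.33  0.88] turn units [ 0.01 -0.01  0.01] | shift in target axes [ 0.04 -0.33  0.88]
t 12.7 pos [510.28 261.99 212.73] th -0.218 F [ 1.48  0.54 -0.53] T [-0.    0.05  0.07] grip 0.254 39.2 q6 0.49
tool shift [-0.14 -0.68  2.73] turn units [ 0.03 -0.02  0.02] | shift in target axes [-0.14 -0.67  2.73]
[304.87867077 238.76167356] [[304.66176521 222.15071917]] [[303.48950589 240.2977251 ]] [[302.55024212 237.89414634]]
```

View pics/s2.png

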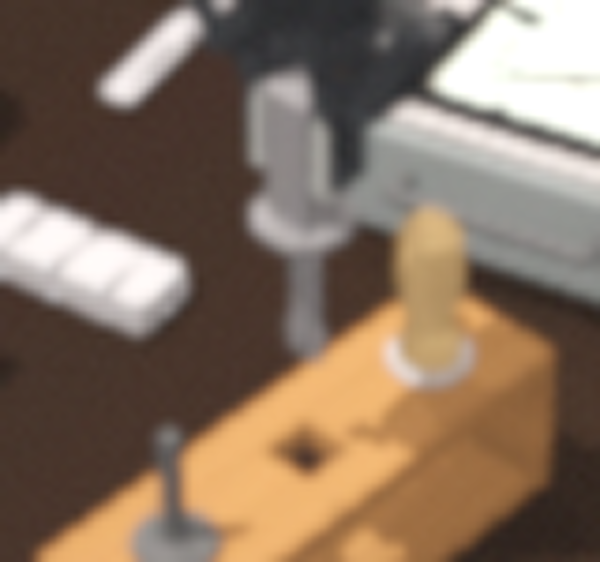

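The tool came out upright, and its blade looks broad along the finger closing direction. The tip is at crop (305,345). Next I raise it clear of the screwdriver and move over the screw.

```bash

python3 -m inch '0 0 -14 0 0 0;0 0 -20 0 0 0;0 0 -10 0 0 0;-20 3.6 0 0 0 0;-37 6.65 0 0 0 0;-37 6.65 0 0 0 0;-37 6.65 0 0 0 0;-37 6.65 0 0 0 0;-37 6.65 0 0 0 0;-37 6.65 0 0 0 0' >/dev/null
python3 -m inch '-37 6.65 0 0 0 0;-37 6.65 0 0 0 0;-37 6.65 0 0 0 0;-37 6.65 0 0 0 0;-37 6.65 0 0 0 0;-20.6 3.6 0 0 0 0;0 0 0 0 0 1;0 0 0 0 0 1;0 0 0 0 0 1;0 0 0 0 0 1' >/dev/null
python3 -m inch '0 0 6 0 0 1;0 0 8 0 0 1;0 0 10 0 0 1;0 0 10 0 0 1;0 0 10 0 0 1;0 0 10 0 0 1;0 0 6 0 0 0.86;0 0 2 0 0 0;0 0 0 0 0 0;0 0 0 0 0 0' >/dev/null
python3 d.py 492 -192.5 186 -1.355
python3 - <<'E'
from h import *
c=cap("side"); np.save("side3.npy",c); s=ctrl.sense(); P=s["eef_pos"]
p=proj(c,P-[0,0,87])[0];print(p); print(proj(c,[[492,-192.5,94],[484,-192.5,94],[492,-184.5,94]]))
u,v=map(int,p); print(u-40,v-45); b=cv2.resize(c["image"][v-45:v+25,u-40:u+40,::-1],None,fx=8,fy=8,interpolation=cv2.INTER_CUBIC)
cv2.imwrite("pics/s3.png",b)
E
```

```text
t 15.25 pos [ 491.04 -192.63  192.29] th -1.353 F [-0.15 -0.35 -1.16] T [ 0.03 -0.05 -0.01] grip 0.25 39.1 q6 0.76
tool shift [0.97 0.08 6.29] turn units [-0.    0.    0.02] | shift in target axes [0.97 0.08 6.29]
[370.54535342 177.11626031]
[[370.06400445 179.67201768]
 [372.01434455 180.22818962]
 [369.23392814 180.63955213]]
330 132
```

View pics/s3.png

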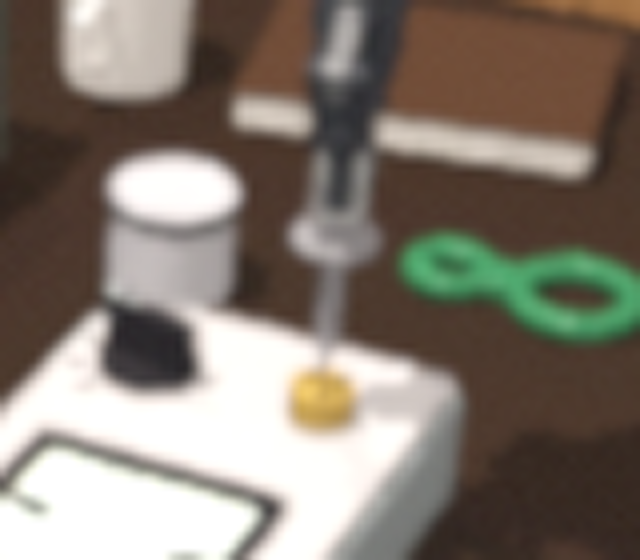

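The blade is now narrow in this view, lined up with the slot, and its tip at about (370.2,177.2) sits just above the bushing centre at (369.8,179.4). I'll descend by feel.

```bash

python3 -m inch '0.5 0 2 0 0 0;0.5 0 4 0 0 0;0 0 4 0 0 0;0 0 2 0 0 0;0 0 2 0 0 0;0 0 1 0 0 0;0 0 1 0 0 0;0 0 1 0 0 0;0 0 0 0 0 0;0 0 0 0 0 0' >/dev/null
python3 d.py 492 -192.5 170 -1.355
python3 -m inch '0 0 1 0 0 0;0 0 1 0 0 0;0 0 1 0 0 0;0 0 1 0 0 0;0 0 0 0 0 0;0 0 0 0 0 0;0 0 0 0 0 0;0 0 0 0 0 0;0 0 0 0 0 0;0 0 0 0 0 0' >/dev/null
python3 d.py 492 -192.5 170 -1.355
```

```text
t 16.1333 pos [ 492.   -192.41  175.31] th -1.356 F [0.26 0.03 0.21] T [ 0.04  0.06 -0.01] grip 0.253 39.1 q6 0.76
tool shift [-0.02  0.09  5.31] turn units [ 0.    0.   -0.01] | shift in target axes [-0.02  0.09  5.31]
t 16.9667 pos [ 491.99 -192.39  171.31] th -1.356 F [-0.09  0.36 -0.25] T [0.01 0.12 0.  ] grip 0.253 39.1 q6 0.76
tool shift [-0.02  0.11  1.31] turn units [ 0.    0.   -0.01] | shift in target axes [-0.02  0.11  1.31]
```

```bash

python3 -m inch '0 0 1 0 0 0;0 0 0 0 0 0.5;0 0 0 0 0 0.6;0 0 0 0 0 0.6;0 0 0 0 0 0.6;0 0 0 0 0 0.6;0 0 0 0 0 0.6;0 0 0 0 0 0.6;0 0 0 0 0 0;0 0 0 0 0 0' >/dev/null
python3 d.py 492 -192.5 170 -2.75
python3 -m inch '0 0 0 0 0 0.7;0 0 0 0 0 0.8;0 0 0 0 0 0.8;0 0 0 0 0 0.8;0 0 0 0 0 0.8;0 0 0 0 0 0.8;0 0 0 0 0 0.8;0 0 0 0 0 0.8;0 0 0 0 0 0.4;0 0 0 0 0 0' >/dev/null
python3 d.py 492 -192.5 170 -2.75
python3 - <<'E'
from h import *
c=cap("top"); np.save("top4.npy",c); im=c["image"][:,:,::-1]
a=cv2.resize(im[180:236,308:372],None,fx=10,fy=10,interpolation=cv2.INTER_CUBIC);cv2.imwrite("pics/n4.png",a)
c=cap("side"); np.save("side4.npy",c)
E
```

```text
t 17.8 pos [ 491.67 -192.05  170.12] th -1.783 F [-3.75  2.01 -0.57] T [0.5  0.66 0.12] grip 0.251 39.3 q6 1.19
tool shift [0.42 0.37 0.12] turn units [0.   0.01 9.23] | shift in target axes [ 0.54 -0.13  0.12]
t 18.6333 pos [ 492.4  -191.69  170.15] th -2.486 F [ 1.65  5.14 -1.92] T [ 1.14 -0.39  0.08] grip 0.252 39.1 q6 1.89
tool shift [0.4  0.81 0.15] turn units [-0.01  0.01  2.52] | shift in target axes [0.6  0.67 0.15]
```

View pics/n4.png

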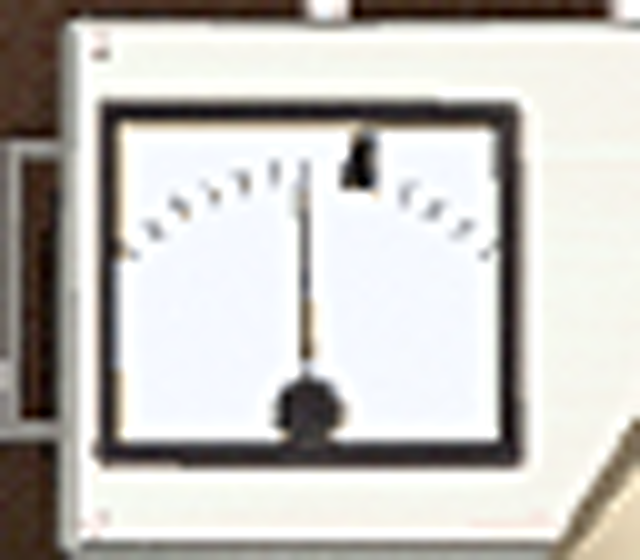

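The needle is at about crop (304,165) over pivot (309,408), so it is nearly straight. The index is at about (361,162), so it still has roughly 0.2 rad to go. I'll measure this more finely with polar sampling.

```bash
cat > n.py <<'E'
import sys
from h import *
def meas(c,z=80):
    g=c["image"].astype(np.float32).min(2)
    # hub centroid near predicted pivot
    p0=np.array([489.6,-38.5])
    for _ in range(3):
        xs,ys=np.meshgrid(np.arange(-8,8.1,.5),np.arange(-8,8.1,.5)); 
        P=np.c_[p0[0]+xs.ravel(),p0[1]+ys.ravel(),np.full(xs.size,z)]; q=proj(c,P).astype(np.float32)
        v=cv2.remap(g,q[:,0].reshape(1,-1),q[:,1].reshape(1,-1),cv2.INTER_LINEAR)[0]; w=np.clip(200-v,0,None)
        p0=p0+np.array([(w*xs.ravel()).sum(),(w*ys.ravel()).sum()])/w.sum()
    def ang(r0,r1,a0,a1):
        A=np.arange(a0,a1,.005); rr=np.arange(r0,r1,1.)
        P=np.array([[p0[0]+r*np.cos(a),p0[1]+r*np.sin(a),z] for a in A for r in rr]); q=proj(c,P).astype(np.float32)
        v=cv2.remap(g,q[:,0].reshape(1,-1),q[:,1].reshape(1,-1),cv2.INTER_CUBIC)[0].reshape(len(A),len(rr))
        w=np.clip(np.median(v)-15-v,0,None).sum(1); k=w.argmax(); m=abs(A-A[k])<.12
        return round(float((w*A)[m].sum()/w[m].sum()),3), round(float(w.max()),0)
    return p0, ang(35,68,-.75,.75), ang(83,98,-.35,-.05), ang(86,94,-.35,-.05)
for f in sys.argv[1:]:
    c=load(f); print(f,[meas(c,z) for z in(78,83)])
E
python3 n.py top0.npy top1.npy top4.npy
```

```text
top0.npy [(array([489.55599478, -38.51285897]), (0.461, 2861.0), (-0.2, 2878.0), (-0.199, 1697.0)), (array([489.3578844 , -38.33334383]), (0.465, 2844.0), (-0.199, 2801.0), (-0.198, 1732.0))]
top1.npy [(array([489.58457556, -38.44062912]), (0.459, 3226.0), (-0.202, 2918.0), (-0.201, 1741.0)), (array([489.40475911, -38.2831276 ]), (0.464, 3216.0), (-0.2, 2880.0), (-0.199, 1761.0))]
top4.npy [(array([489.57477118, -38.55429391]), (0.026, 4104.0), (-0.201, 2907.0), (-0.2, 1730.0)), (array([489.39154969, -38.41306096]), (0.03, 4089.0), (-0.198, 2827.0), (-0.198, 1770.0))]
```

```bash

python3 -m inch '0 0 0 0 0 0.6;0 0 0 0 0 0.7;0 0 0 0 0 0.7;0 0 0 0 0 0.7;0 0 0 0 0 0.7;0 0 0 0 0 0.7;0 0 0 0 0 0.5;0 0 0 0 0 0.2;0 0 0 0 0 0;0 0 0 0 0 0' >/dev/null
python3 d.py 492 -192.5 170 -2.99
python3 - <<'E'
from h import *
c=cap("top"); np.save("top5.npy",c)
E
python3 n.py top5.npy
```

```text
t 19.5667 pos [ 492.85 -191.94  170.23] th -2.987 F [ 4.72  4.45 -2.1 ] T [ 1.17 -1.2   0.01] grip 0.252 39.2 q6 2.39
tool shift [0.42 0.92 0.23] turn units [-0.02  0.    0.03] | shift in target axes [0.43 0.92 0.23]
top5.npy [(array([489.55116017, -38.56697057]), (-0.196, 3596.0), (-0.2, 2937.0), (-0.199, 1721.0)), (array([489.36122103, -38.4315109 ]), (-0.193, 3585.0), (-0.198, 2836.0), (-0.198, 1771.0))]
```

The needle is within 0.005 rad of the index. Now I back off slightly, lift, turn back and return to the rack.

```bash

python3 -m inch '0 0 0 0 0 -0.4;0 0 0 0 0 -0.4;0 0 -2 0 0 0;0 0 -4 0 0 0;0 0 -6 0 0 0;0 0 -8 0 0 0;0 0 -10 0 0 -1;0 0 -15 0 0 -1.1;0 0 -20 0 0 -1.1;0 0 -20 0 0 -1.1' >/dev/null
python3 -m inch '0 0 0 0 0 -1.1;0 0 0 0 0 -1.1;0 0 0 0 0 -1.1;0 0 0 0 0 -1.1;0 0 0 0 0 -1.1;0 0 0 0 0 -1.1;0 0 0 0 0 -1.1;0 0 0 0 0 -1.1;0 0 0 0 0 -1.1;0 0 0 0 0 -1.1' >/dev/null
python3 -m inch '0 0 0 0 0 -1.1;0 0 0 0 0 -1.1;0 0 0 0 0 -1.1;0 0 0 0 0 -1.1;0 0 0 0 0 -1.1;0 0 0 0 0 -1.1;0 0 0 0 0 -1.1;0 0 0 0 0 -1.1;0 0 0 0 0 -1.1;0 0 0 0 0 -0.4' >/dev/null
python3 d.py 510 262 255 -0.218
python3 - <<'E'
from h import *
c=cap("top"); np.save("top6.npy",c)
E
python3 n.py top6.npy
```

```text
t 22.1167 pos [ 492.11 -192.68  256.32] th -0.219 F [ 0.4  -0.26 -0.42] T [-0.02 -0.02  0.04] grip 0.249 39.8 q6 -0.38
tool shift [447.7  -81.35   0.8 ] turn units [ 0.01  0.01 -0.01] | shift in target axes [447.78 -80.87   1.32]
top6.npy [(array([489.56648256, -38.49793632]), (-0.197, 3637.0), (-0.201, 2917.0), (-0.2, 1727.0)), (array([489.38159055, -38.36389112]), (-0.194, 3624.0), (-0.199, 2831.0), (-0.198, 1750.0))]
```

```bash

python3 -m inch '20 -3.6 0 0 0 0;37 -6.7 0 0 0 0;37 -6.7 0 0 0 0;37 -6.7 0 0 0 0;37 -6.7 0 0 0 0;37 -6.7 0 0 0 0;37 -6.7 0 0 0 0;37 -6.7 0 0 0 0;37 -6.7 0 0 0 0;37 -6.7 0 0 0 0' >/dev/null
python3 -m inch '37 -6.7 0 0 0 0;37 -6.7 0 0 0 0;20.7 -3.9 0 0 0 0;0 0 10 0 0 0;0 0 20 0 0 0;0 0 20 0 0 0;0 0 10 0 0 0;0 0 0 0 0 0;0 0 0 0 0 0;0 0 0 0 0 0' >/dev/null
python3 d.py 509.9 261.9 97 -0.218
python3 - <<'E'
from h import *
c=cap("side"); np.save("side7.npy",c)
p=proj(c,[510,262,105])[0];print(p); u,v=map(int,p)
cv2.imwrite("pics/s7.png",cv2.resize(c["image"][v-45:v+25,u-40:u+40,::-1],None,fx=7,fy=7,interpolation=cv2.INTER_CUBIC))
E
```

```text
t 23.8333 pos [513.28 262.   196.73] th -0.226 F [ 0.78  0.12 -0.12] T [0.01 0.05 0.04] grip 0.253 39.8 q6 0.49
tool shift [-0.95 -3.48 99.72] turn units [ 0.02 -0.01 -0.07] | shift in target axes [-0.83 -3.28 99.73]
[304.95597935 244.67438737]
```

View pics/s7.png

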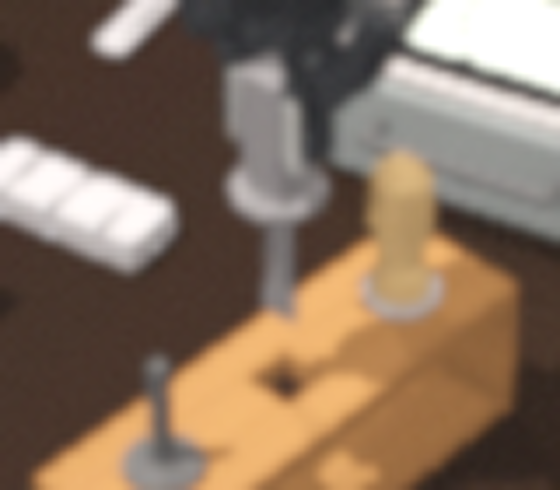

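The tool hangs upright over its empty hole at crop (285,380). I'll correct the 3 mm offset and lower it.

```bash

python3 -m inch '-0.4 -1.5 0 0 0 -0.07;-0.5 -1.9 0 0 0 0;0 0 6 0 0 0;0 0 10 0 0 0;0 0 10 0 0 0;0 0 10 0 0 0;0 0 10 0 0 0;0 0 4 0 0 0;0 0 0 0 0 0;0 0 0 0 0 0' >/dev/null
python3 d.py 509.9 261.9 97 -0.218
python3 -m inch '0 0 8 0 0 0;0 0 10 0 0 0;0 0 10 0 0 0;0 0 8 0 0 0;0 0 6 0 0 0;0 0 3 0 0 0;0 0 2 0 0 0;0 0 1 0 0 0;0 0 0 0 0 0;0 0 0 0 0 0' >/dev/null
python3 d.py 509.9 261.9 96 -0.218
```

```text
t 24.7167 pos [509.2  262.03 145.21] th -0.217 F [ 0.37  1.42 -0.6 ] T [-0.01 -0.02 -0.01] grip 0.255 39.8 q6 0.49
tool shift [ 0.02  0.72 48.21] turn units [-0.    0.    0.01] | shift in target axes [ 0.02  0.72 48.21]
t 25.55 pos [509.29 262.07  97.61] th -0.217 F [ 0.23 -0.33 -0.68] T [-0.03 -0.04 -0.04] grip 0.253 39.8 q6 0.49
tool shift [-0.03  0.63  1.61] turn units [ 0.01 -0.    0.01] | shift in target axes [-0.03  0.63  1.61]
```

Next I go down the last 1.5 mm, release, rise and move clear for a final look.

```bash

python3 -m inch '0 0.4 0.7 0 0 0;0 0 0.7 0 0 0;0 0 0 0 0 0;0 0 0 0 0 0;0 0 0 0 0 0;0 0 0 0 0 0;0 0 0 0 0 0;0 0 0 0 0 0;0 0 0 0 0 0;0 0 0 0 0 0' >/dev/null
python3 d.py 509.9 261.9 96 -0.218
python3 -m inch '0 0 0 0 0 0;0 0 0 0 0 0;0 0 0 0 0 0;0 0 0 0 0 0;0 0 0 0 0 0;0 0 0 0 0 0;0 0 -5 0 0 0;0 0 -10 0 0 0;0 0 -15 0 0 0;0 0 -20 0 0 0' 0.65 >/dev/null
python3 -m inch '0 0 -30 0 0 0;0 0 -30 0 0 0;0 -25 0 0 0 0;0 -35 0 0 0 0;0 -35 0 0 0 0;0 -35 0 0 0 0;0 -20 0 0 0 0;0 0 0 0 0 0;0 0 0 0 0 0;0 0 0 0 0 0' >/dev/null
python3 d.py 360 294 200 -0.218
python3 - <<'E'
from h import *
c=cap("top"); np.save("top8.npy",c); im=c["image"][:,:,::-1]
o=cv2.resize(im[140:250,200:480],(784,308),interpolation=cv2.INTER_CUBIC)
c=cap("side"); b=cv2.resize(c["image"][215:310,255:400,::-1],None,fx=2.9,fy=2.9,interpolation=cv2.INTER_CUBIC)
O=np.zeros((308+b.shape[0],784,3),np.uint8);O[:308]=o;O[308:,:b.shape[1]]=b;cv2.imwrite("pics/f8.png",O)
E
python3 n.py top8.npy
```

```text
t 26.3833 pos [509.52 261.92  95.93] th -0.217 F [-0.48  0.26 -0.17] T [0.06 0.03 0.01] grip 0.25 39.9 q6 0.49
tool shift [ 0.06  0.38 -0.07] turn units [ 0.   -0.    0.01] | shift in target axes [ 0.06  0.38 -0.07]
t 28.05 pos [363.82 294.27 206.59] th -0.218 F [ 0.38 -0.09 -0.16] T [-0.01 -0.06  0.01] grip 0.649 0.0 q6 0.65
tool shift [-1.09 -3.68  6.59] turn units [ 0.01 -0.01  0.  ] | shift in target axes [-1.09 -3.67  6.59]
top8.npy [(array([489.54812874, -38.50285011]), (-0.198, 3597.0), (-0.201, 2867.0), (-0.2, 1717.0)), (array([489.3566467 , -38.36057534]), (-0.195, 3585.0), (-0.198, 2805.0), (-0.198, 1743.0))]
```

View pics/f8.png

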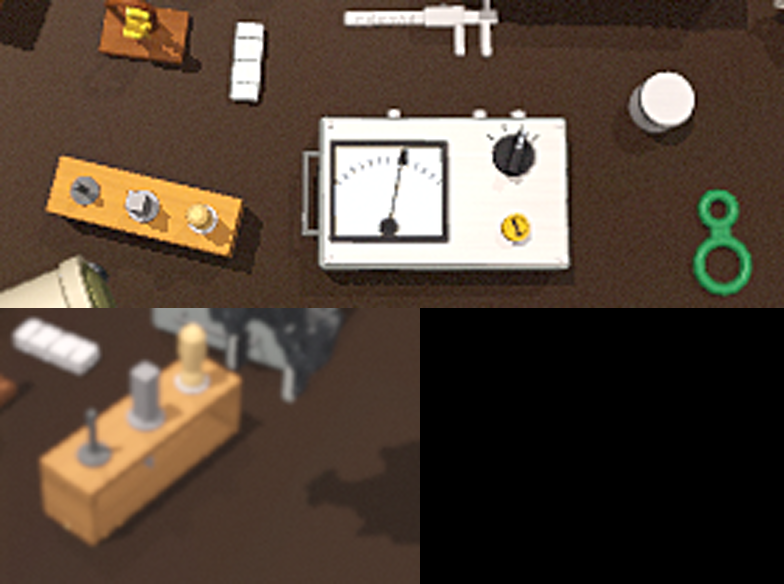

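The tool stands in the middle hole at (141,206), the needle meets the index at (403,158), and the knob at (514,155) is at the third stop. Everything else is in place, so I'm handing in.

```bash
python3 -c "
from rig import ctrl; print(ctrl.finish_job())"
```

```text
the job is handed in; nothing more can be done
None
```

The job is handed in at about 28 s: the knob is up two clicks at the third stop, the needle is within about 0.005 rad of the index by my camera measurement, and the tuning tool is back standing in the middle hole of the rack.

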